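# Swing the swivel vise to its red angle mark and reclamp it

## Task

The small blue vise with the heat sink in its jaws has to stand at the 30 degree mark: loosen the black clamp knob by its lever handle until the clamp lets go, swing the head round until the yellow pointer stands at the red mark on the scale, then turn the knob tight again so that the head is locked there. Go by feel: leave it tightened with a push of about 15 newtons at the handle, never over 19. Do not force the head round against the clamp, and leave the screwdriver, the hard drive and the screw box where they lie.

Things in the scene. Friction and masses are not known exactly. Their poses are not given: they have to be found in the camera images.
- vise_base: blue cast swivel base, bolted to the bench: a disc 152 mm across, 24 mm high. Origin on the vertical swivel axis at bench height. +x points to the middle of the white scale on its rim (a black tick every 10 degrees), +y to the clamp lug; z up. The knob's vertical axis stands at x 0, y +88 mm in this frame
- red_mark (a point): the red 30 degree mark on the scale of the base, 70 mm from the swivel axis, 30 degrees anticlockwise (seen from above) from the base's +x, 25 mm above the bench
- vise_head: blue head that swivels on the base's z axis, -46 to +51 degrees, anticlockwise positive, 0 when its axes agree with the base's. Origin on the swivel axis at bench height; nose to its -x, pointer to its +x. Its foot is a round flange 128 mm across, top at 32 mm, worn slightly out of true. Jaws hold a heat sink (fixed), top at 128 mm. Unclamped it swings with 0.3 N m of drag and stays where left
- nose_grip (a point): a place to take the head: 92 mm from the swivel axis, 72 mm above the bench, on the middle line of its nose, a bar 32 mm wide (along the head's y), 58 mm long (along x), from 54 to 84 mm above the bench. The vise screw's 85 mm cross bar is 36 mm farther out, the moving jaw's face (top at 110 mm) 26 mm farther in
- pointer (a point): tip of the yellow pointer on the head's flange, on the head's +x side, 70 mm from the swivel axis and 33 mm above the bench. It is at the mark when it is straight above red_mark (same angle)
- clamp_dog: dark steel plate 26 x 62 x 10 mm under the knob, top at 48 mm; the pad under its toe presses on the flange. As the flange is worn, it bites at another knob angle at the mark than at the start (farther clockwise), so only feel tells: right is 12 to 19 N of tightening push at the handle (85 to 155 N on the pad); past 24 N (190 N) the dog bends. Origin as for vise_base
- screwdriver: red-handled screwdriver lying on the bench, bystander
- hard_drive: hard disk drive 147 x 101 x 26 mm lying flat, bystander
- screw_box: clear divided screw box 140 x 90 x 28 mm, bystander
- clamp_knob (a joint): angle of the clamp knob (rad): anticlockwise from above grows and loosens, clockwise tightens. Starts clamped at -0.3 to -0.1; 1.15 rad anticlockwise from there always frees it; stops at -1.6 and 1.6. Free it turns with under 1 N at the handle; once it bites, the push that tightens it grows by about 22 N per rad. Loosening takes 4 to 8 N. It does not unscrew by itself and rises 1.9 mm per rad
- knob_handle (a point): on the axis of the black upright handle (16 mm thick, orange top) at the end of the clamp knob's lever arm, 55 mm from the knob's vertical axis, 87 mm above the bench; the handle reaches from 63 to 99 mm, the 11 mm arm joins it below 73 mm. It can be pushed sideways or pinched. Seen from above it stands (1.25 + clamp_knob) rad anticlockwise of the base's +x about the knob's axis

How it is judged:
By the outcome, as a careful person would: the job done as asked, in the order asked, and still so for the second after the job is handed in, with the robot touching nothing.
It also fails if it takes over 64 s, if anything falls off the work surface, if the arm or the gripper's body presses on something with over 40 N, if the wrist force passes 120 N, or if a joint passes its speed limit or range.

## Robot

A 6-joint arm with a two-finger parallel gripper is mounted at the origin on the work surface. World frame = base frame: x ahead of the robot, y to its left, z up, the work surface at z = 0. Lengths are in mm, angles in rad, forces in N, time in s.
With the tool pointing down it reaches from about 275 to 750 mm from the base axis. Payload 10.2 kg.
Tool frame: the origin (TCP) lies where the fingers leave the gripper's body, on its centre line; the fingertips stand 73 mm ahead of it and the grasp point (between the pads) lies 54 mm ahead of it; z points along the fingers, y is the line along which they close (so a half turn about z gives the same grasp; the last joint's range is limited). The gripper opens to 85 mm and grips with 20 to 120 N. Pads are 22 mm wide; open, the fingers measure 114 mm over their backs; the gripper's body (76 mm by 85 mm) begins 54 mm behind the grasp point. The pads swing forward as they close: fully open they stand 13 mm farther back than shut.
Start: joints at [1.057, 0.313, 1.498, -0, 1.331, -0.223], TCP at [150.54, 502.961, 303.894] pointing down, gripper open.
Joint ranges: [-2.94, 2.94], [-0.97, 2.17], [0.19, 2.56], [-1.23, 4.37], [0.02, 3.11], [-2.88, 2.88]. Speed limits (rad/s): [2.39, 2.39, 3.01, 3.14, 3.14, 3.14].

## Interface

Orientations are given as a unit quaternion [w, x, y, z].
In Python, from rig import ctrl gives the robot as it stands.
- The arm moves only by the shell command python3 -m creep 'ROWS' [OPENING] [FORCE]. ROWS is JSON, a list that holds one entry, the list of rows, each a list of 6 numbers: the shift along the world's x, y, z in units of 25 mm (1.0 is 25 mm), then the turn, a rotation vector about the world's x, y, z in units of 5 degrees (1.0 is 5 degrees). In form: [[[x, y, z, ax, ay, az], ...]]. A call has 1 to 20 rows; each row is the pose to reach, as a shift and turn from the pose commanded when the call began; what a row does not reach only later rows make up. A row lasts 1/12 s, in which the tool goes at most 41.7 mm and 7.16 degrees, less where a joint would pass 70% of its speed; a pose out of reach is approached as far as the arm can. A call with a gripper value outside its range is refused whole. OPENING is the finger opening in mm, from 0 to 85.4, set as the call begins (- or left out, the last holds). The fingers move at their own pace and stop on an object; FORCE is the grip in N (left out, the last holds). Time passes only in rows, so rows that repeat a pose let the fingers close. It gives the time, the measured TCP pose, the force, the opening and the grip force at its end, in the units of the state.
- ctrl.sense(): the state, without advancing time (a new reading comes with each control period).
- ctrl.capture(name): name is "side" or "top" or "wrist"; returns a dict with "image" (384x512x3 uint8, red, green, blue), "fx", "fy", "cx", "cy" (pixels), "R" (3x3) and "t" (3): a world point X has camera coordinates R X + t. Camera axes: x right, y down, z forward; pixel columns grow to the right and rows downward; lengths in mm; the calibration is good to about 2 mm. A picture is of the moment at which its call begins. There is no depth.
- ctrl.finish_job(): hands the job in; it is judged then, once.
The state is a dict: "time_s": time; "joints": joint angles; "dq": joint speeds; "tau": joint torques, N m; "eef_pos": TCP position; "ee_rot": TCP orientation; "force": force on the tool from outside, world axes, zero at the start; "wrist_torque": the same for the moment, N m; "grip_width": opening from 0.0 (shut) to 1.0 (fully open); "grip_force": force on a finger pad.
Only numpy, scipy, OpenCV 4.12 (cv2) and the standard library are available. Lean on these libraries where they do the work, as an engineer would, in place of code of your own. Each camera call takes 0.05 s, during which the arm holds its last target. There are 200 camera calls.

## Working session

There is one attempt and no reset: what is moved stays moved. The work goes in short steps, Python scripts to look and compute and a shell command to move; the robot and the scene stay as the last step left them, time stands still between calls to the robot, and variables do not carry over. Pictures are saved under pics/ and viewed, at most 11 in all, crops included, and the job is handed in when it is done.

```bash
mkdir -p pics
python3 - <<'E'
from rig import ctrl
import cv2,numpy as np
for n in("top","side"):
    c=ctrl.capture(n); cv2.imwrite(f"pics/{n}0.png",c["image"][:,:,::-1]); print(n,c["fx"],c["cx"],c["cy"],np.round(c["R"],3).tolist(),np.round(c["t"],1).tolist())
s=ctrl.sense();print(s)
E
```

```text
top 414.60205573016606 257.3923722785388 195.9610438569889 [[0.006, -1.0, 0.011], [-0.986, -0.008, -0.169], [0.169, -0.009, -0.986]] [-24.5, 549.6, 1019.4]
side 484.092090802812 254.31696472043492 192.0553199782504 [[0.992, -0.122, 0.006], [-0.079, -0.677, -0.732], [0.093, 0.726, -0.682]] [-546.7, 85.9, 1436.2]
{'time_s': 0.1, 'joints': array([ 1.05660171e+00,  3.13409124e-01,  1.49835863e+00, -9.36428715e-07,
        1.33098996e+00, -2.23418735e-01]), 'dq': array([ 0.00037901, -0.00134978, -0.00136078,  0.00056816, -0.00119756,
        0.00034479]), 'tau': array([ 2.56579879e-03, -4.12900293e+01, -2.60143340e+01, -1.30246931e-04,
        3.03099201e-03, -4.30398202e-06]), 'eef_pos': array([150.464057  , 502.82690363, 303.38546895]), 'ee_rot': array([-2.09579753e-04,  1.44876153e-01,  9.89449625e-01, -5.43524465e-04]), 'force': array([0.04549952, 0.25472922, 0.74992615]), 'wrist_torque': array([-0.03415958,  0.01250063,  0.02013366]), 'grip_force': 0.0, 'grip_width': 0.9976819388135392}
```

View pics/top0.png

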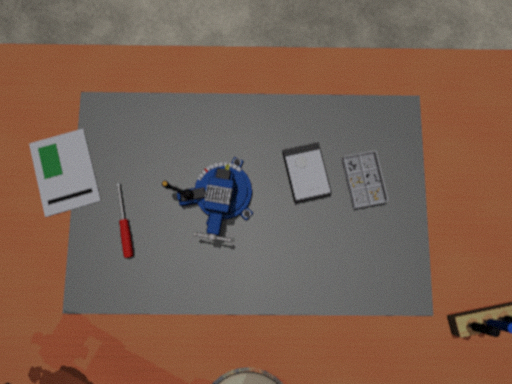

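View pics/side0.png

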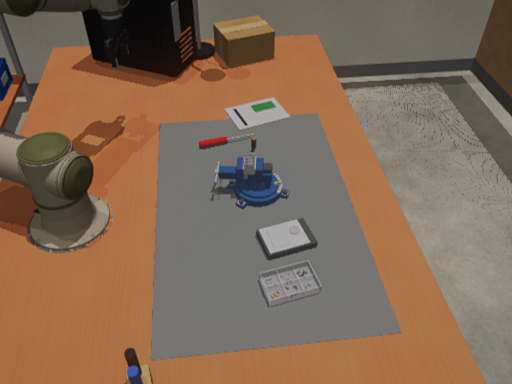

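The top view shows the vise near (222,190) with the nose pointing down (towards the robot). The knob handle's orange top is near (165,184), the screwdriver is at (125,220), and the drive and box are at right. The side view agrees, with the vise near (258,180). Next I'll get rough positions and an enlarged crop.

```bash
cat > h.py <<'E'
from rig import ctrl
import cv2,numpy as np
def ray(c,u,v):
    R=np.array(c["R"]);t=np.array(c["t"])
    return -R.T@t, R.T@np.array([(u-c["cx"])/c["fx"],(v-c["cy"])/c["fy"],1])
def onz(c,u,v,z):
    o,d=ray(c,u,v); return o+d*(z-o[2])/d[2]
def proj(c,X):
    p=np.array(c["R"])@X+np.array(c["t"]); return np.array([c["fx"]*p[0]/p[2]+c["cx"],c["fy"]*p[1]/p[2]+c["cy"]])
def cross2(a,ua,b,ub):
    o1,d1=ray(a,*ua);o2,d2=ray(b,*ub)
    s=np.linalg.lstsq(np.c_[d1,-d2],o2-o1,rcond=None)[0]
    return (o1+s[0]*d1+o2+s[1]*d2)/2, np.linalg.norm(o1+s[0]*d1-o2-s[1]*d2)
E
python3 - <<'E'
from h import *
t=ctrl.capture("top");s=ctrl.capture("side")
for n,p,z in(("disc centre",(223,191),24),("handle",(165,184),99),("knob",(187,194),60),("nose end",(214,232),84)): print(n,onz(t,*p,z).round())
a=cv2.resize(t["image"][140:260,150:270],(480,480),interpolation=cv2.INTER_CUBIC);print("top crop 150,140 x4; side crop 205,125")
b=cv2.resize(s["image"][125:215,205:295],(320,320),interpolation=cv2.INTER_CUBIC)
im=np.zeros((480,800,3),np.uint8);im[:,:480]=a;im[:320,480:]=b
cv2.imwrite("pics/crop1.png",im[:,:,::-1])
E
```

```text
disc centre [566.  70.  24.]
handle [569. 207.  99.]
knob [551. 158.  60.]
nose end [453.  85.  84.]
top crop 150,140 x4; side crop 205,125
```

View pics/crop1.png

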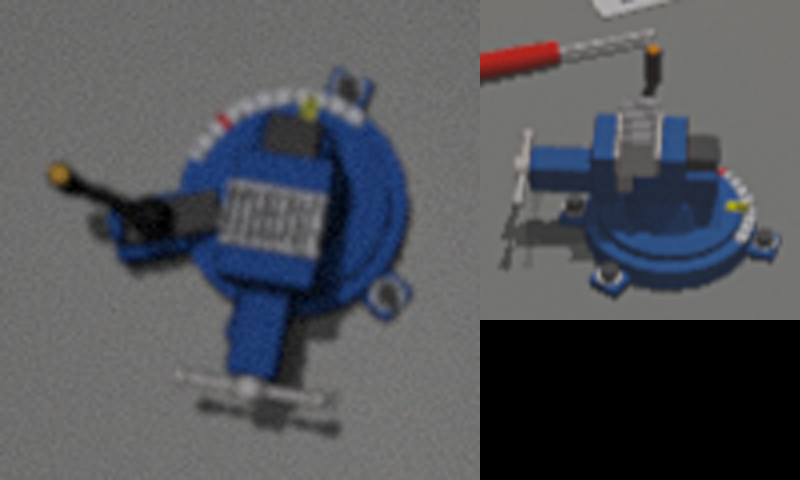

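Crop shows: disc centre about (300,203) (crop pixels), yellow pointer at (309,108), red mark (224,121), handle's orange top (60,174) and knob (150,215). I'll move over it for a closer wrist view.

```bash
python3 -m creep '[[[13,-15.5,1.5,0,0,0],[13,-15.5,1.5,0,0,0],[13,-15.5,1.5,0,0,0],[13,-15.5,1.5,0,0,0],[13,-15.5,1.5,0,0,0],[13,-15.5,1.5,0,0,0],[13,-15.5,1.5,0,0,0],[13,-15.5,1.5,0,0,0],[13,-15.5,1.5,0,0,0],[13,-15.5,1.5,0,0,0],[13,-15.5,1.5,0,0,0],[13,-15.5,1.5,0,0,0],[13,-15.5,1.5,0,0,0],[13,-15.5,1.5,0,0,0],[13,-15.5,1.5,0,0,0],[13,-15.5,1.5,0,0,0]]]' 24
python3 - <<'E'
from h import *
c=ctrl.capture("wrist");cv2.imwrite("pics/w1.png",c["image"][:,:,::-1])
print(np.round(c["R"],3).tolist(),np.round(c["t"],1).tolist(),ctrl.sense()["eef_pos"],ctrl.sense()["ee_rot"])
E
```

```text
time_s: 1.53
eef_pos: [474.8, 116.4, 341.3]
ee_rot: [-0.0, 0.144, 0.99, 0.0]
force: [-0.5, -1.0, -0.6]
grip_width: 0.282
grip_force: 0.0
[[0.286, 0.958, -0.001], [0.907, -0.271, 0.321], [0.308, -0.093, -0.947]] [-246.6, -453.8, 282.1] [474.7616393  116.59789637 341.41586056] [-1.15970195e-04  1.44041503e-01  9.89571638e-01  7.28173872e-05]
```

View pics/w1.png

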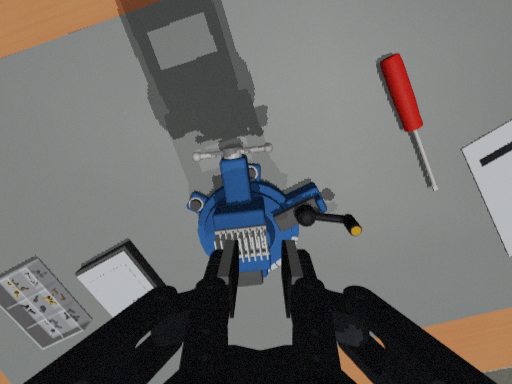

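The wrist view shows the orange handle top at (355,230), the knob at (305,215) and the vise centre about (247,225). The fingers hide the pointer, so I'll shift the tool to clear it.

```bash
python3 -m creep '[[[4,-0.8,-0.8,0,0,0],[4,-0.8,-0.8,0,0,0],[4,-0.8,-0.8,0,0,0],[4,-0.8,-0.8,0,0,0],[4,-0.8,-0.8,0,0,0]]]'
python3 - <<'E'
from h import *
from scipy.optimize import least_squares
c=ctrl.capture("wrist");cv2.imwrite("pics/w2.png",c["image"][:,:,::-1])
t=ctrl.capture("top")
def blobs(c,lo,hi,box=None):
    h=cv2.cvtColor(c["image"],cv2.COLOR_RGB2HSV); m=cv2.inRange(h,lo,hi)
    n,l,s,ce=cv2.connectedComponentsWithStats(m); return [(int(s[i,4]),ce[i].round(1).tolist()) for i in range(1,n) if s[i,4]>3],m
for nm,cc in(("w",c),("t",t)):
    print(nm,"yel",blobs(cc,(24,120,90),(35,255,255))[0]);print("org",blobs(cc,(14,170,130),(22,255,255))[0][:12]);print("red",blobs(cc,(172,130,90),(180,255,255))[0],blobs(cc,(0,170,90),(4,255,255))[0])
E
```

```text
time_s: 2.0
eef_pos: [575.3, 96.4, 320.7]
ee_rot: [-0.001, 0.144, 0.99, -0.0]
force: [-0.1, 0.1, 1.2]
grip_width: 0.276
grip_force: 0.0
w yel [(5, [246.0, 218.6])]
org [(90, [363.8, 148.6])]
red [(7, [409.9, 8.4])] [(947, [423.9, 19.7]), (24, [284.5, 195.2])]
t yel []
org []
red [] [(179, [124.0, 232.8])]
```

View pics/w2.png

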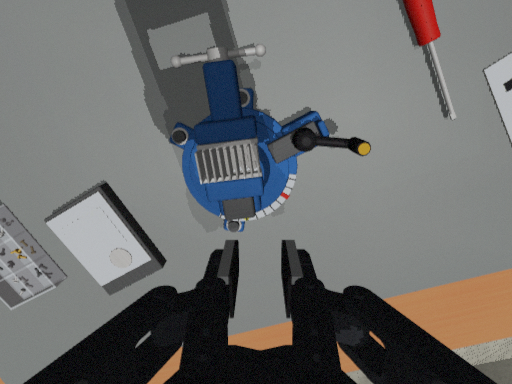

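The view shows the red mark at (284,195), the yellow pointer at (246,219), the orange handle top at (364,149), the knob hub at (304,139) and the nose at (225,90). Now I'll fit the frame.

Run:
```python
from h import *
from scipy.optimize import least_squares
c=ctrl.capture("wrist")
h=cv2.cvtColor(c["image"],cv2.COLOR_RGB2HSV)
m=cv2.inRange(h,(100,120,40),(125,255,255))|cv2.inRange(h,(0,0,170),(180,50,255)); m[:,:150]=0;m[:,330:]=0;m[235:]=0
k=max(cv2.findContours(m,0,cv2.CHAIN_APPROX_NONE)[0],key=cv2.contourArea)[:,0,:]
P=np.array([onz(c,u,v,24)[:2] for u,v in k])
r=least_squares(lambda p:np.hypot(*(P-p).T)-76,[566,70],loss="cauchy",f_scale=1.5); C=r.x
d=np.hypot(*(P-C).T)-76; print("C",C.round(1),"inliers",(abs(d)<2.5).sum(),len(P),"px",proj(c,np.r_[C,24]).round())
ang=lambda X:np.degrees(np.arctan2(X[1]-C[1],X[0]-C[0]))
red=onz(c,284.5,195.2,25);yaw=ang(red)-30;print("red r",np.hypot(*(red[:2]-C)),"yaw",yaw)
pt=onz(c,246,218.6,33);print("ptr",np.hypot(*(pt[:2]-C)),"theta",ang(pt)-yaw)
a=np.radians(yaw);K=C+88*np.array([-np.sin(a),np.cos(a)]);H=onz(c,363.8,148.6,99)[:2]
print("K",K,proj(c,np.r_[K,70]),"H",H,np.hypot(*(H-K)),"dir",np.degrees(np.arctan2(*(H-K)[::-1])),"expected knob",np.arctan2(*(H-K)[::-1])-a-1.25)
# nose bar midline at z=84
for v in (75,95,110):
    u=np.where(cv2.inRange(h,(100,120,40),(125,255,255))[v,195:250])[0]+195; print(v,u.min(),u.max(),onz(c,u.mean(),v,84)[:2], ang(onz(c,u.mean(),v,84))-180-yaw)
```

```text
C [561.3  70.1] inliers 145 777 px [238. 161.]
red r 77.55946428921256 yaw 6.392666880662176
ptr 78.31678782662739 theta -16.042690911982906
K [551.45405941 157.5497584 ] [306.82030381 139.33568815] H [572.38598874 208.07572112] 54.69020546931714 dir 67.49671852803355 expected knob -0.18353311244470438
75 204 236 [462.32330528  87.77187757] -16.52243965077767
95 208 239 [481.15182647  84.99566278] -16.92932948185586
110 210 249 [496.80788339  86.18740189] -20.411682163680382
```

```bash
python3 -m creep '[[[-0.1,4.5,0,0,0,-1.4],[-0.1,4.5,0,0,0,-2.8],[-0.1,4.5,0,0,0,-4.2],[-0.1,4.5,-1,0,0,-5.6],[-0.1,4.5,-2,0,0,-7],[-0.1,4.5,-3,0,0,-8.4],[-0.1,4.5,-4,0,0,-9.8],[-0.1,4.5,-4.5,0,0,-11.2],[-0.1,4.5,-4.5,0,0,-12.6],[-0.1,4.5,-4.5,0,0,-14],[-0.1,4.5,-4.5,0,0,-15.4],[-0.1,4.5,-4.5,0,0,-16.8],[-0.1,4.5,-4.5,0,0,-18.2],[-0.1,4.5,-4.5,0,0,-18.8],[-0.1,4.5,-4.5,0,0,-18.8]]]' 38
python3 - <<'E'
from h import *
a=ctrl.capture("wrist");b=ctrl.capture("side");s=ctrl.sense();print(s["eef_pos"],s["ee_rot"],s["joints"][5])
im=np.zeros((600,800,3),np.uint8)
im[:300,:400]=cv2.resize(a["image"],(400,300));im[:300,400:]=cv2.resize(b["image"][60:240,160:400],(400,300));
t=ctrl.capture("top");im[300:,:400]=cv2.resize(t["image"][110:260,120:320],(400,300));cv2.imwrite("pics/p5.png",im[:,:,::-1])
E
```

```text
time_s: 3.4
eef_pos: [572.4, 208.4, 209.9]
ee_rot: [0.0, 0.823, 0.568, 0.0]
force: [0.3, 0.7, -1.7]
grip_width: 0.446
grip_force: 0.0
[572.5787903  208.30931598 209.59985333] [1.60952011e-04 8.21697782e-01 5.69923305e-01 3.93720590e-04] 0.5148038148824317
```

View pics/p5.png

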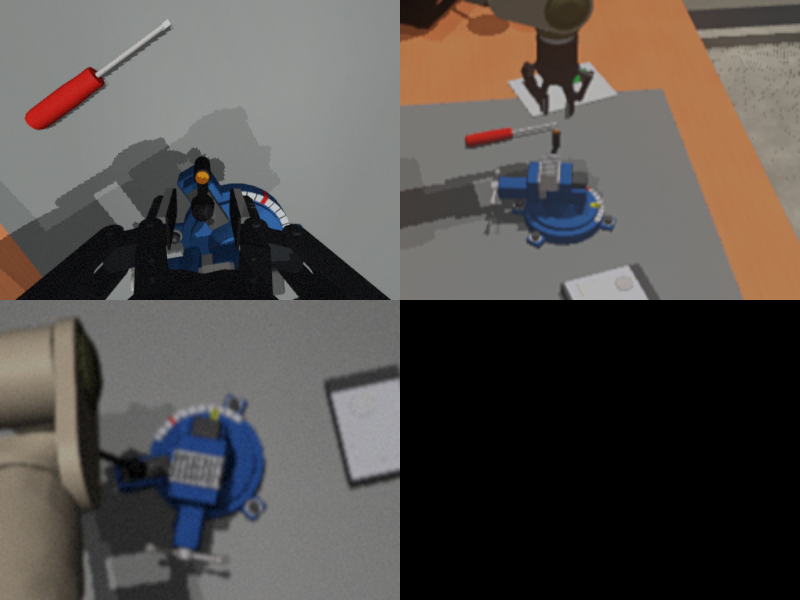

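The handle's orange top at about (202,177) in the wrist pane lies between the fingers, which are centred around column 208. I'll check the handle position with a ray and then descend.

Run:
```python
from h import *
c=ctrl.capture("wrist");h=cv2.cvtColor(c["image"],cv2.COLOR_RGB2HSV);m=cv2.inRange(h,(14,170,110),(22,255,255));m[:,:220]=0;m[:,300:]=0
M=cv2.moments(m);print(M["m00"]/255,onz(c,M["m10"]/M["m00"],M["m01"]/M["m00"],99).round(1))
```

```text
213.0 [571.3 206.3  99. ]
```

```bash
python3 -m creep '[[[0,-0.1,-1,0,0,0],[0,-0.1,-1.6,0,0,0],[0,-0.1,-2.0,0,0,0],[0,-0.1,-2.25,0,0,0],[0,-0.1,-2.25,0,0,0]]]'; python3 -m creep '[[[0,0,0,0,0,0],[0,0,0,0,0,0],[0,0,0,0,0,0],[0,0,0,0,0,0]]]' 20 30
```

```text
time_s: 4.02
eef_pos: [572.7, 205.5, 151.7]
ee_rot: [-0.0, 0.822, 0.569, -0.001]
force: [0.2, -0.1, -0.3]
grip_width: 0.451
grip_force: 0.0
time_s: 4.35
eef_pos: [573.0, 205.7, 153.4]
ee_rot: [-0.0, 0.822, 0.569, 0.0]
force: [-3.3, 1.7, 2.6]
grip_width: 0.233
grip_force: 1.6
```

```bash
python3 -m creep '[[[-0.21,0.07,0,0,0,1.2],[-0.43,0.11,0,0,0,2.4],[-0.65,0.14,0,0,0,3.6]]]'; python3 -m creep '[[[-0.22,0,0,0,0,1.2],[-0.44,-0.03,0,0,0,2.4],[-0.66,-0.07,0,0,0,3.6]]]'
```

```text
time_s: 4.6
eef_pos: [558.1, 208.8, 153.5]
ee_rot: [0.002, 0.722, 0.692, 0.002]
force: [6.2, 0.2, -3.0]
grip_width: 0.235
grip_force: 3.1
time_s: 4.85
eef_pos: [541.3, 207.7, 153.8]
ee_rot: [0.002, 0.604, 0.797, 0.002]
force: [2.9, 4.6, 0.7]
grip_width: 0.241
grip_force: 2.3
```

```bash
python3 -m creep '[[[-0.21,-0.07,0,0,0,1.2],[-0.41,-0.16,0,0,0,2.4],[-0.61,-0.27,0,0,0,3.6]]]'; python3 -m creep '[[[-0.18,-0.13,0,0,0,1.2],[-0.34,-0.28,0,0,0,2.4],[-0.49,-0.44,0,0,0,3.6],[-0.49,-0.44,0,0,0,3.6]]]'
python3 - <<'E'
from h import *
c=ctrl.capture("wrist");cv2.imwrite("pics/w6.png",c["image"][:,:,::-1])
h=cv2.cvtColor(c["image"],cv2.COLOR_RGB2HSV);m=cv2.inRange(h,(14,170,110),(22,255,255))
n,l,s,ce=cv2.connectedComponentsWithStats(m)
for i in range(1,n):
  if s[i,4]>20:
    H=onz(c,*ce[i],101);K=[552.5,157];d=H[:2]-K;print(s[i,4],ce[i],H,np.hypot(*d),np.degrees(np.arctan2(d[1],d[0])))
E
```

```text
time_s: 5.1
eef_pos: [525.5, 200.7, 153.5]
ee_rot: [0.001, 0.472, 0.882, 0.001]
force: [0.6, 1.4, 2.1]
grip_width: 0.239
grip_force: 0.8
time_s: 5.43
eef_pos: [512.8, 189.0, 153.2]
ee_rot: [0.001, 0.329, 0.944, 0.0]
force: [-0.6, 0.5, -0.6]
grip_width: 0.236
grip_force: 0.0
400 [263.0275 269.135 ] [512.27706759 190.94025244 101.        ] 52.629127176303655 139.84220875934605
```

The knob has turned about 1.25 rad and the resistance is gone, so the clamp is free. I'll lift and go to the nose.

```bash
python3 -m creep '[[[0,0,1.5,0,0,0],[0,0,3,0,0,0],[0,0,3.9,0,0,0],[-0.7,-1.5,3.9,0,0,1.4],[-1.4,-3,3.9,0,0,2.8],[-1.48,-4.12,3.9,0,0,4.2],[-1.48,-4.12,3.9,0,0,5.6],[-1.48,-4.12,3,0,0,5.6],[-1.48,-4.12,2.2,0,0,5.6],[-1.48,-4.12,2.2,0,0,5.6]]]' 55
python3 - <<'E'
from h import *
print(ctrl.sense()["eef_pos"])
c=ctrl.capture("wrist");h=cv2.cvtColor(c["image"],cv2.COLOR_RGB2HSV);b=cv2.inRange(h,(100,120,40),(125,255,255))
im=np.zeros((384,768,3),np.uint8);im[:,:512]=c["image"]
s=ctrl.capture("side");im[:256,512:]=cv2.resize(s["image"][80:240,160:320],(256,256));cv2.imwrite("pics/w7.png",im[:,:,::-1])
E
```

```text
time_s: 6.32
eef_pos: [474.8, 86.3, 205.0]
ee_rot: [-0.003, 0.095, 0.995, -0.0]
force: [0.1, 0.1, -1.1]
grip_width: 0.645
grip_force: 0.0
[474.8016272   86.33564544 204.95911518]
```

View pics/w7.png

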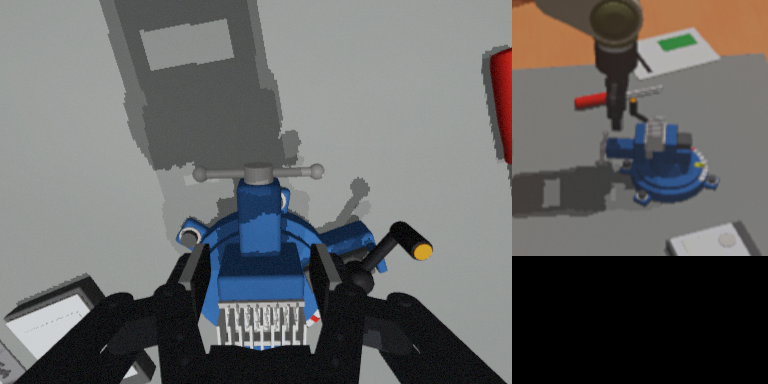

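The nose bar is centred at column 261 between the fingers (about column 262), and the handle (422,252) is clear. I'll descend and close to a loose fork.

```bash
python3 -m creep '[[[0,0,-1.2,0,0,0],[0,0,-2.2,0,0,0],[0,0,-2.8,0,0,0],[0,0,-2.8,0,0,0]]]'; python3 -m creep '[[[0,0,0,0,0,0],[0,0,0,0,0,0],[0,0,0,0,0,0],[0,0,0,0,0,0]]]' 35 20
```

```text
time_s: 6.75
eef_pos: [475.4, 86.6, 136.4]
ee_rot: [-0.001, 0.093, 0.996, -0.0]
force: [0.1, -0.5, 0.1]
grip_width: 0.646
grip_force: 0.0
time_s: 7.08
eef_pos: [476.3, 86.5, 138.8]
ee_rot: [0.001, 0.093, 0.996, 0.0]
force: [-0.1, 0.9, 0.0]
grip_width: 0.411
grip_force: 0.0
```

```bash
python3 -m creep '[[[-0.02,-0.2,0,0,0,0.6],[-0.04,-0.39,0,0,0,1.2],[-0.05,-0.58,0,0,0,1.8],[-0.05,-0.78,0,0,0,2.4]]]'
```

```text
time_s: 7.42
eef_pos: [475.0, 67.1, 138.6]
ee_rot: [0.001, -0.013, 1.0, 0.0]
force: [1.1, 3.6, 1.5]
grip_width: 0.414
grip_force: 1.5
```

The push is 3.6 N, which is just the free drag. Continuing.

```bash
python3 -m creep '[[[0.04,-0.38,0,0,0,1.2],[0.11,-0.76,0,0,0,2.4],[0.23,-1.13,0,0,0,3.6],[0.39,-1.49,0,0,0,4.8],[0.48,-1.66,0,0,0,5.4],[0.48,-1.66,0,0,0,5.4]]]'
python3 - <<'E'
from h import *
t=ctrl.capture("top");c=ctrl.capture("wrist");s=ctrl.capture("side")
im=np.zeros((600,800,3),np.uint8);im[:300,:400]=cv2.resize(t["image"][140:230,160:280],(400,300),interpolation=cv2.INTER_CUBIC)
im[:300,400:]=cv2.resize(s["image"][125:215,210:330],(400,300),interpolation=cv2.INTER_CUBIC);im[300:,:400]=cv2.resize(c["image"],(400,300));cv2.imwrite("pics/p8.png",im[:,:,::-1])
E
```

```text
time_s: 7.92
eef_pos: [487.1, 24.8, 138.3]
ee_rot: [0.001, -0.245, 0.969, -0.0]
force: [-0.1, 0.6, 1.1]
grip_width: 0.41
grip_force: 0.0
```

View pics/p8.png

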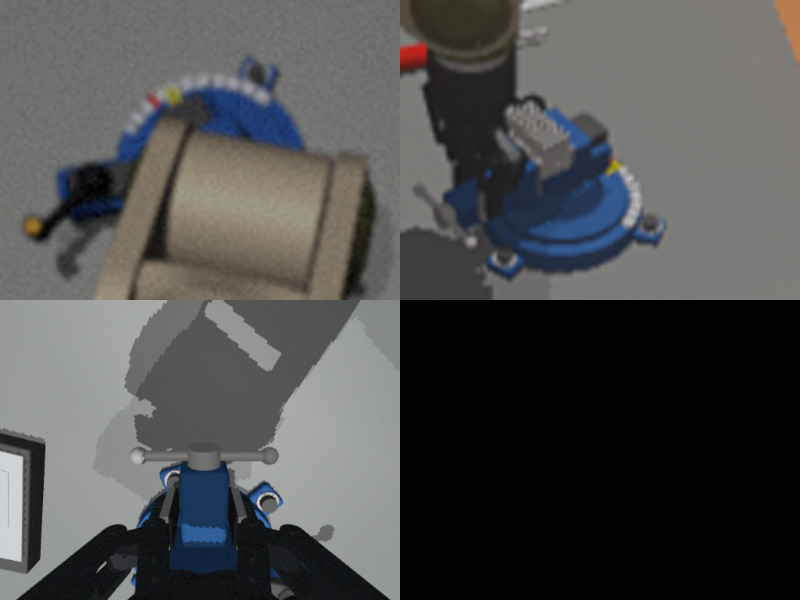

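In the top crop the pointer is at (174,95) and the red mark at (153,101), so the head is about 10° short. I'll measure it exactly.

```bash
cat > gap.py <<'E'
from h import *
def gap(C=(567,71),cam="top",box=(195,225,158,180)):
    im=[];
    for i in range(3):
        c=ctrl.capture(cam);im.append(c["image"].astype(float))
    I=np.mean(im,0);x0,x1,y0,y1=box;I=I[y0:y1,x0:x1];R,G,B=I[...,0],I[...,1],I[...,2]
    yy,xx=np.mgrid[y0:y1,x0:x1];out=[]
    for w,z in((np.minimum(R,G)-B-25,33),(R-np.maximum(G,B)-35-0*G,25)):
        w=np.clip(w,0,None);u,v=(w*xx).sum()/w.sum(),(w*yy).sum()/w.sum();X=onz(c,u,v,z)[:2]-C
        out.append(np.degrees(np.arctan2(X[1],X[0])));print(u.round(2),v.round(2),(w>0).sum(),(X+C).round(1),"r",np.hypot(*X).round(1),"ang",out[-1].round(2))
    print("gap red-ptr",out[1]-out[0])
E
python3 -c "
from gap import *
gap()"
```

```text
211.59 168.34 20 [625.  100.4] r 65.0 ang 26.87
205.57 169.71 8 [623.  117.1] r 72.5 ang 39.44
gap red-ptr 12.570941076822315
```

```bash
python3 -m creep '[[[0.11,-0.18,0,0,0,0.64],[0.22,-0.35,0,0,0,1.28],[0.34,-0.51,0,0,0,1.92],[0.45,-0.62,0,0,0,2.35],[0.45,-0.62,0,0,0,2.35],[0.45,-0.62,0,0,0,2.35]]]'
python3 -c "
from gap import *
gap((568.5,72))"
```

```text
time_s: 8.72
eef_pos: [497.8, 10.1, 137.6]
ee_rot: [0.0, -0.342, 0.94, -0.0]
force: [-0.3, -0.0, -0.1]
grip_width: 0.409
grip_force: 0.0
207.78 170.89 18 [618.  110.2] r 62.5 ang 37.68
204.73 169.0 2 [624.9 119.3] r 73.6 ang 40.0
gap red-ptr 2.315292902119957
```

```bash
python3 -m creep '[[[0.04,-0.04,0,0,0,0.2],[0.07,-0.085,0,0,0,0.34],[0.07,-0.085,0,0,0,0.34]]]'; python3 -m creep '[[[0,0,0,0,0,0],[0,0,0,0,0,0],[0,0,1,0,0,0],[0,0,2.3,0,0,0],[0,0,3.8,0,0,0],[0,0.5,5,0,0,-1.4],[1,1.5,5.4,0,0,-2.8],[2,2.5,5.4,0,0,-4.2],[3,3.4,5.4,0,0,-5.6],[3,3.4,5.4,0,0,-7],[3,3.4,5.4,0,0,-8.4],[3,3.4,5.4,0,0,-9.8],[3,3.4,5.4,0,0,-11.2],[3,3.4,5.4,0,0,-12],[3,3.4,5.4,0,0,-12]]]' 45
python3 - <<'E'
from h import *
print(ctrl.sense()["ee_rot"])
c=ctrl.capture("wrist");cv2.imwrite("pics/w9.png",c["image"][:,:,::-1]);np.savez("w9.npz",**{k:np.array(v) for k,v in c.items()})
h=cv2.cvtColor(c["image"],cv2.COLOR_RGB2HSV)
for nm,lo,hi in(("yel",(24,120,90),(35,255,255)),("org",(14,170,110),(22,255,255)),("red",(0,170,80),(4,255,255)),("red2",(172,130,80),(180,255,255))):
    n,l,s,ce=cv2.connectedComponentsWithStats(cv2.inRange(h,lo,hi));print(nm,[(s[i,4],ce[i].round(1)) for i in range(1,n) if s[i,4]>3])
E
```

```text
time_s: 9.12
eef_pos: [499.7, 7.9, 137.7]
ee_rot: [0.0, -0.357, 0.934, 0.0]
force: [-0.7, 1.9, 0.2]
grip_width: 0.41
grip_force: 0.9
time_s: 10.37
eef_pos: [574.6, 92.7, 272.6]
ee_rot: [0.0, 0.16, 0.987, -0.0]
force: [0.6, 0.3, -0.4]
grip_width: 0.529
grip_force: 0.0
[ 3.87341396e-05  1.59551810e-01  9.87189539e-01 -1.78811768e-04]
yel [(np.int32(90), array([285.9, 205.2]))]
org [(np.int32(23), array([354.5,  81. ])), (np.int32(9), array([360.2,  88.2])), (np.int32(11), array([355.6,  93.7]))]
red [(np.int32(673), array([453.4,  11.8])), (np.int32(9), array([294.7, 207.4]))]
red2 [(np.int32(4), array([437.8,   5.5])), (np.int32(7), array([440.3,   9.3])), (np.int32(8), array([442.1,  15. ]))]
```

View pics/w9.png

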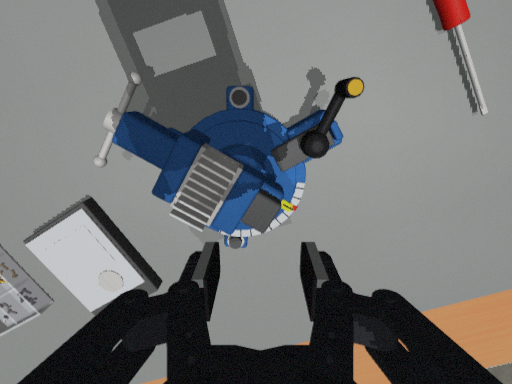

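The picture shows the yellow pointer (286,205) almost covering the red mark (295,207), with the handle at (354,87). Now the fine angle.

Run:
```python
from h import *
c=dict(np.load("w9.npz"));I=c["image"];h=cv2.cvtColor(I,cv2.COLOR_RGB2HSV)
m=cv2.inRange(h,(24,100,70),(35,255,255));m[:195]=0;m[:,:275]=0;m[220:]=0;m[:,300:]=0
v,u=np.where(m>0);Y=np.array([onz(c,a,b,33)[:2] for a,b in zip(u,v)])
m=(cv2.inRange(h,(0,130,70),(6,255,255))|cv2.inRange(h,(170,130,70),(180,255,255)));m[:195]=0;m[:,:285]=0;m[220:]=0;m[:,310:]=0
v,u=np.where(m>0);Rd=np.array([onz(c,a,b,25)[:2] for a,b in zip(u,v)])
print("yc",Y.mean(0),"axis",cv2.fitLine(Y.astype(np.float32),cv2.DIST_L2,0,.01,.01).ravel(),len(Y));print("red vis",Rd.mean(0),Rd.min(0),Rd.max(0),len(Rd))
for C in((566,71),(568.5,72),(567,70)):
    f=lambda X:np.degrees(np.arctan2(*(np.array(X)-C)[::-1]));r=lambda X:np.hypot(*(np.array(X)-C))
    print(C,"ptr",f(Y.mean(0)),r(Y.mean(0)),np.max(np.hypot(*(Y-C).T)),"red0",f((623.3,116.6)),r((623.3,116.6)),"redvis",f(Rd.mean(0)),r(Rd.mean(0)))
O=onz(c,353.5,87,101.3);print("handle",O)
cv2.imwrite("pics/z10.png",cv2.resize(I[190:222,265:313],(768,512),interpolation=cv2.INTER_NEAREST)[:,:,::-1])
```

```text
yc [616.80588215 109.85195396] axis [8.5305095e-01 5.2182764e-01 6.1680591e+02 1.0985195e+02] 97
red vis [625.66553768 118.42775176] [623.22612653 116.96483998] [628.52338831 120.36228199] 13
(566, 71) ptr 37.40563915834335 63.95867405812561 72.32997156655111 red0 38.51317830033681 73.23011675533499 redvis 38.48096250829093 76.21921033255578
(568.5, 72) ptr 38.08185602559856 61.36960704307341 69.74368054032648 red0 39.141061220336965 70.65550226273956 redvis 39.082236704332395 73.64397349270673
(567, 70) ptr 38.66489219190753 63.78717842095649 72.16279546347987 red0 39.61485353968217 73.08385594644001 redvis 39.539295748998086 76.07162711468237
handle [511.07172812 191.30885536 101.3       ]
```

View pics/z10.png

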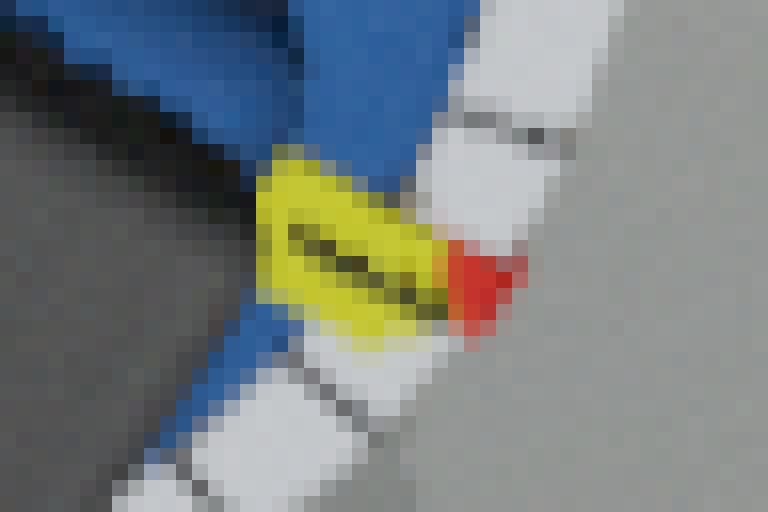

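Zoomed, the pointer's midline runs from (296,232) to (440,312) in the crop. The red mark's centre is about (487,290), slightly anticlockwise of the line. I'll project both at their own heights.

Run:
```python
from h import *
c=dict(np.load("w9.npz"));print("cam",-c["R"].T@c["t"])
q=lambda x,y,z:onz(c,265+x/16-.5,190+y/16-.5,z)[:2]
a,b,r=q(296,232,33),q(440,312,33),q(485,290,25);print(a,b,r)
# ticks: 20deg (330,395 mid) and 40deg (515,125 mid), 10deg (190,485)
for C in((566,71),(568.5,72)):
    print([np.degrees(np.arctan2(*(X-C)[::-1])).round(2) for X in(a,b,r,q(335,395,25),q(515,130,25))])
d=b-a;print("line ang",np.degrees(np.arctan2(d[1],d[0])))
```

```text
cam [496.19566673 118.07951564 343.91912416]
[614.00059686 107.03448175] [623.26422132 115.18635246] [625.90191926 118.79511342]
[np.float64(36.9), np.float64(37.65), np.float64(38.59), np.float64(28.31), np.float64(47.79)]
[np.float64(37.6), np.float64(38.26), np.float64(39.19), np.float64(28.56), np.float64(48.76)]
line ang 41.34736308062577
```

The pointer is within about 0.5–0.9° of the mark, which is within my measuring error. Now back to the handle.

```bash
python3 -m creep '[[[-1,1.3,0,0,0,-1.4],[-2,2.6,-0.8,0,0,-2.8],[-2.54,3.94,-1.8,0,0,-4.2],[-2.54,3.94,-2.7,0,0,-4.3],[-2.54,3.94,-2.7,0,0,-4.3],[-2.54,3.94,-3.7,0,0,-4.3],[-2.54,3.94,-4.4,0,0,-4.3],[-2.54,3.94,-4.75,0,0,-4.3],[-2.54,3.94,-4.75,0,0,-4.3]]]' 38; python3 -m creep '[[[0,0,0,0,0,0],[0,0,0,0,0,0],[0,0,0,0,0,0],[0,0,0,0,0,0]]]' 20 30
```

```text
time_s: 11.17
eef_pos: [511.2, 190.5, 153.2]
ee_rot: [-0.001, 0.339, 0.941, -0.001]
force: [-0.0, -0.4, -0.6]
grip_width: 0.448
grip_force: 0.0
time_s: 11.5
eef_pos: [511.4, 191.3, 154.8]
ee_rot: [0.001, 0.34, 0.941, 0.0]
force: [-0.7, 1.0, 0.7]
grip_width: 0.239
grip_force: 0.0
```

```bash
python3 -m creep '[[[0.16,0.16,0,0,0,-1.2],[0.33,0.32,0,0,0,-2.4],[0.51,0.44,0,0,0,-3.6],[0.71,0.55,0,0,0,-4.8],[0.92,0.64,0,0,0,-6]]]'; python3 -m creep '[[[0.22,0.07,0,0,0,-1.2],[0.44,0.11,0,0,0,-2.4],[0.66,0.13,0,0,0,-3.6],[0.66,0.13,0,0,0,-3.6]]]';  python3 -m creep '[[[0.23,0,0,0,0,-1.2],[0.45,-0.03,0,0,0,-2.4],[0.45,-0.03,0,0,0,-2.4]]]'
```

```text
time_s: 11.92
eef_pos: [534.2, 207.5, 154.3]
ee_rot: [0.0, 0.573, 0.819, -0.0]
force: [-0.8, -0.4, -0.1]
grip_width: 0.232
grip_force: 0.4
time_s: 12.25
eef_pos: [551.1, 210.6, 154.2]
ee_rot: [0.0, 0.694, 0.72, 0.0]
force: [-0.7, -0.3, -0.1]
grip_width: 0.236
grip_force: 0.0
time_s: 12.5
eef_pos: [561.8, 209.8, 153.9]
ee_rot: [-0.0, 0.765, 0.644, -0.0]
force: [-1.9, 0.8, 0.0]
grip_width: 0.237
grip_force: 0.6
```

```bash
python3 -m creep '[[[0.22,-0.05,0,0,0,-1.2],[0.43,-0.12,0,0,0,-2.4],[0.43,-0.12,0,0,0,-2.4]]]'; python3 -m creep '[[[0.11,-0.05,0,0,0,-0.6],[0.21,-0.1,0,0,0,-1.2],[0.21,-0.1,0,0,0,-1.2]]]'
```

```text
time_s: 12.75
eef_pos: [572.0, 206.9, 153.7]
ee_rot: [-0.001, 0.827, 0.562, -0.001]
force: [-4.0, 2.0, -0.2]
grip_width: 0.236
grip_force: 2.0
time_s: 13.0
eef_pos: [576.6, 204.7, 153.7]
ee_rot: [-0.001, 0.855, 0.519, -0.001]
force: [-5.3, 2.4, 1.4]
grip_width: 0.233
grip_force: 3.2
```

```bash
python3 -m creep '[[[0.1,-0.06,0,0,0,-0.6],[0.19,-0.12,0,0,0,-1.2],[0.19,-0.12,0,0,0,-1.2],[0.19,-0.12,0,0,0,-1.2]]]'; python3 -m creep '[[[0.1,-0.07,0,0,0,-0.6],[0.18,-0.13,0,0,0,-1.2],[0.18,-0.13,0,0,0,-1.2],[0.18,-0.13,0,0,0,-1.2]]]'
python3 -c "
from gap import *
gap((568.5,72))"
```

```text
time_s: 13.33
eef_pos: [581.1, 202.1, 153.6]
ee_rot: [-0.001, 0.88, 0.475, -0.001]
force: [-6.4, 3.9, 1.2]
grip_width: 0.232
grip_force: 3.7
time_s: 13.67
eef_pos: [585.4, 199.0, 153.5]
ee_rot: [-0.001, 0.904, 0.428, -0.002]
force: [-6.9, 4.8, -0.3]
grip_width: 0.235
grip_force: 4.2
207.25 171.36 18 [616.7 111.6] r 62.4 ang 39.39
205.0 169.0 1 [624.9 118.6] r 73.2 ang 39.56
gap red-ptr 0.17143583632608284
```

```bash
python3 -m creep '[[[0.06,-0.05,0,0,0,-0.4],[0.11,-0.1,0,0,0,-0.8]]]'; python3 -m creep '[[[0,0,0,0,0,0],[0,0,0,0,0,0]]]'; python3 -m creep '[[[0.05,-0.05,0,0,0,-0.4],[0.1,-0.11,0,0,0,-0.8]]]'; python3 -m creep '[[[0,0,0,0,0,0],[0,0,0,0,0,0]]]'
```

```text
time_s: 13.98
eef_pos: [587.7, 197.0, 153.4]
ee_rot: [-0.002, 0.918, 0.396, -0.002]
force: [-10.1, 8.0, 2.1]
grip_width: 0.234
grip_force: 6.3
time_s: 14.15
eef_pos: [587.9, 196.9, 153.4]
ee_rot: [-0.002, 0.918, 0.396, -0.002]
force: [-8.6, 7.0, 0.7]
grip_width: 0.234
grip_force: 5.2
time_s: 14.32
eef_pos: [590.1, 194.6, 153.4]
ee_rot: [-0.002, 0.932, 0.364, -0.002]
force: [-10.7, 10.0, -0.3]
grip_width: 0.233
grip_force: 6.8
time_s: 14.48
eef_pos: [590.4, 194.4, 153.4]
ee_rot: [-0.002, 0.931, 0.364, -0.002]
force: [-7.5, 8.6, -0.7]
grip_width: 0.236
grip_force: 5.5
```

The tightening push while moving was 14.6 N, consistent with 22 N/rad past the bite. I'll release, lift clear and verify.

```bash
python3 -m creep '[[[0,0,0,0,0,0],[0,0,0,0,0,0],[0,0,0,0,0,0],[0,0,0.8,0,0,0],[0,0,2,0,0,0],[0,0,3.5,0,0,0],[-1,1.5,5,0,0,0],[-2,3,6,0,0,0],[-3,4.5,6,0,0,0],[-4,5,6,0,0,0],[-4,5,6,0,0,0]]]' 38
python3 -c "
from gap import *
gap((568.5,72))
c=ctrl.capture('wrist');t=ctrl.capture('top')
im=np.zeros((384,800,3),np.uint8);im[:,:512]=c['image'];im[:288,512:]=cv2.resize(t['image'][140:230,160:250],(288,288),interpolation=cv2.INTER_CUBIC)
cv2.imwrite('pics/p11.png',im[:,:,::-1])"
```

```text
time_s: 15.4
eef_pos: [489.1, 321.0, 305.6]
ee_rot: [-0.001, 0.932, 0.364, 0.001]
force: [-0.0, -0.5, -0.4]
grip_width: 0.444
grip_force: 0.0
207.25 171.37 18 [616.7 111.6] r 62.4 ang 39.4
205.0 169.0 1 [624.9 118.6] r 73.2 ang 39.56
gap red-ptr 0.162387065001667
```

View pics/p11.png

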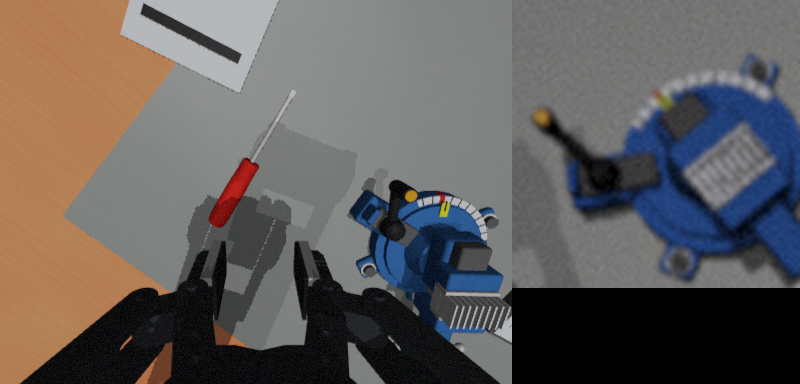

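The pictures show the pointer (443,209) on the red mark (443,198), the handle at (411,196) in its tightened position, and the screwdriver undisturbed. Handing in.

```bash
python3 -c "
from rig import ctrl
print(ctrl.finish_job())"
```

```text
the job is handed in; nothing more can be done
None
```

The job is handed in: the clamp was freed, the head swung until the pointer stood within about 1° of the red 30° mark, and the knob retightened with a measured push of about 14.6 N; the screwdriver, hard drive and screw box were not touched.

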